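# Stow a gas-sample cylinder in its vee cradle and shut the transport lock

### The job

Stow the gas-sample cylinder in its cradle: draw the sliding transport lock back to its rear stop, roll the cylinder (do not lift it) off the loading deck into the vee and let it settle there by itself, then slide the lock over it all the way home to its front stop. Let go of everything, and leave the other things on the bench as they are.

Things in the scene. Friction and masses are not known exactly. Their poses are not given: they have to be found in the camera images.
- cradle: Aluminium-based cradle for a gas-sample cylinder, fixed to the bench; base plate 168 x 248 x 12 mm, y = -148 to +100 mm. Origin on the bench under the middle of the vee. x runs along the vee, +y points to the loading deck, -y to the lock, z up. Two white 90-degree vee blocks, 24 mm wide, at x = +-40 mm: apex z = 30 mm, loading lip y = 22, z = 52 mm, rear flank up to y = -36, z = 66 mm.
- vee_seat (a point): Where the cylinder's centre lies when seated in the vee: 65.4 mm above the bench on the cradle's z axis; axes as the cradle's.
- deck_rim (a point): Middle of the top inner edge of the loading deck's rim (cradle y = 92, z = 54.5 mm). The steel deck reaches from the vee lip (y = 23, z = 52 mm) to the rim, x = +-86 mm, falling 3 degrees outward, so a cylinder let go on it rolls back to the rim, 6 mm above the deck. Side flanges at x = +-83 mm stand 11 mm above the deck.
- guide_top (a point): Middle of the top of the grey lock guide (cradle y = -97, z = 110 mm), which is 52 mm wide in x, y = -50 to -144 mm; straps and screws at its ends reach z = 118 mm. The grip runs along it.
- cylinder: Steel sample cylinder, 50 mm diameter, 196 mm long: 110 mm straight, domed ends, 18 mm necks with hexagon plug and cap; 0.5 to 0.9 kg. Origin at its centre, x along its axis; it turns about x as it rolls. It starts against the deck's rim, centre at y = 76.5, z = 74.1 mm of the cradle, x within 5 mm. Past the lip it drops 12 mm into the vee; seated, its top is at z = 90 mm.
- lock_grip (a point): Middle of the black T-grip on the sliding lock: a bar 58 mm long (cradle x), 15 mm thick (cradle y), 30 mm high (z = 118 to 148 mm). In the cradle's frame it lies at x = 0, y = -130 mm + joint lock, z = 133 mm. Pinch it from above across its 15 mm thickness.
- lock (a joint): Position of the sliding lock (m) along the cradle's +y: 0 = rear stop (open), 0.066 = front stop (home). Stays where left; takes about 3.5 N to move, up to 10 N while its shoe rides up on the cylinder. A flat steel bolt 30 mm wide, z = 95 to 105 mm, nose at y = -42 mm + joint. It starts at 0.040 to 0.060, across the vee, where it blocks the cylinder.
- shoe: Black sprung pressure shoe, 22 mm wide, under the nose of the lock, with a sloping front edge. With the lock home over the seated cylinder it is lifted 4 mm and presses the cylinder into the vee with about 3.5 N. Origin at bench height under the grip.
- wrench: Adjustable wrench, 204 mm long, lying on the bench left of the cradle; bystander.
- gauge: Spare pressure gauge, 62 mm across, lying on the bench at the far right; bystander.
- tape: Black tape roll, 55 mm across, on the bench at the far left; bystander.
- needle_valve: Spare needle valve, 70 mm long, 54 mm high, on the bench behind the cradle; bystander.

How it is judged:
On the way, in this order (a step that is already met when the one before it is completed fails the run):
1. the lock is drawn back to its rear stop (within 5 mm) while the cylinder still lies on the deck (value of joint lock below 0.005 m and y of cylinder in the frame of vee_seat above 0.05 m), for 0.1 s.
2. the cylinder lies settled in the vee with the lock still open (joint under 0.020) and nothing of the robot touching it (y of cylinder in the frame of vee_seat between -0.003 and 0.003 m and z of cylinder in the frame of vee_seat between -0.003 and 0.003 m and angle between the x axis of cylinder and the x axis of cradle, either way round below 0.05 rad and value of joint lock below 0.02 m and linear speed of cylinder below 0.02 m/s and contact force between each of the arm, the fingers and cylinder below 0.1 N), for 0.2 s.
At the end, for the whole second after the job is handed in: The cylinder lies at rest in both vee blocks (centre within 3 mm of the seat across the vee and in height, within 15 mm along it, parallel to it within 0.05 rad), the lock is home within 4 mm of its front stop (joint over 0.062), its shoe presses on the cylinder (over 1 N), and the robot has let go (y of cylinder in the frame of vee_seat between -0.003 and 0.003 m and z of cylinder in the frame of vee_seat between -0.003 and 0.003 m and angle between the x axis of cylinder and the x axis of cradle, either way round below 0.05 rad and x of cylinder in the frame of vee_seat between -0.015 and 0.015 m and value of joint lock above 0.062 m and contact force between shoe and cylinder above 1 N and linear speed of cylinder below 0.01 m/s); the robot touches nothing.
It fails at once if the cylinder is lifted clear of the cradle instead of rolled (centre more than 95 mm above the bench) (height (world z) of cylinder above 0.095 m).
It fails at once if the cylinder falls off the cradle (centre under 50 mm above the bench) (height (world z) of cylinder below 0.05 m).
It fails at once if a bystander is moved more than 20 mm (distance of any of wrench, gauge, tape, needle_valve from where it was at the start of the episode above 0.02 m).
It also fails if it takes over 64 s, if anything falls off the work surface, if the arm or the gripper's body presses on something with over 40 N, if the wrist force passes 120 N, or if a joint passes its speed limit or range.

### The arm

A 6-joint arm with a two-finger parallel gripper is mounted at the origin on a cart in front of the work surface, level with it; the furniture and walls round the work are solid. World frame = base frame: x ahead of the robot, y to its left, z up, the work surface at z = 0. Lengths are in m, angles in rad, forces in N, time in s.
With the tool pointing down it reaches from about 0.35 to 0.775 m from the base axis. Payload 5.5 kg.
Tool frame: the origin (TCP) lies midway between the tips of the shut fingers; the grasp point (between the pads) lies grasp_offset behind it (grasp_offset is the distance from the TCP to the grasp point, in m); z points along the fingers, y is the line along which they close (so a half turn about z gives the same grasp; the last joint's range is limited). The gripper opens to 85 mm and grips with 20 to 120 N. Pads are 22 mm wide; open, the fingers measure 114 mm over their backs; the gripper's body (76 mm by 85 mm) begins 54 mm behind the grasp point. The pads swing forward as they close: fully open they stand 13 mm farther back than shut.
Start: joints at [-0.14, 0.313, 0.046, 1.304, 0, 1.431], TCP at [0.575, -0, 0.199] pointing down, gripper open.
Joint ranges: [-2.76, 2.76], [-0.86, 1.69], [-1.03, 1.26], [-2.2, 2.34], [-1.47, 1.5], [-3.14, 3.14]. Speed limits (rad/s): [2.57, 2.57, 3.14, 3.14, 3.14, 3.14].

### API

Orientations are given as a unit quaternion [w, x, y, z].
In Python, from workcell import * gives the robot as it stands.
- The arm moves only by the tool step_arm, never from a script. Its argument "deltas" is a list of rows, each a list of 7 numbers: the shift along the world's x, y, z in mm, then the turn, a rotation vector about the world's x, y, z in degrees, then the gripper's target within -1 to 1 (fully open at 1, half-way at 0, shut at -1). A call has 1 to 5 rows; each row shifts and turns the commanded pose from where the row before left it; what a row does not reach is not made up. A row lasts 1/10 s, in which the tool goes at most 50 mm and 8.59 degrees, less where a joint would pass 70% of its speed; a pose out of reach is approached as far as the arm can. A call is refused whole if a number of a shift passes 50 or a number of a turn 8.59, either way. A call with a gripper value outside its range is refused whole. The fingers move at their own pace and stop on an object; "newtons" is the grip in N (left out, the last holds). Time passes only in rows, so rows that do not move let the fingers close. It gives the time, the measured TCP pose, the force, the opening and the grip force at its end, in the units of the state.
- get_state(): the state, without advancing time (a new reading comes with each control period).
- read_camera(name): name is "scene" or "side" or "wrist"; returns a dict with "image" (384x512x3 uint8, red, green, blue), "z_map" (384x512 float32, m along the optical axis (not along the pixel's ray), 0 where there is no reading), "K" (3x3 intrinsics, pixels), "dist_coeffs" ([k1, k2, p1, p2, k3] as OpenCV has them; the pictures are not rectified), "world_from_camera" (4x4, takes a point from camera to world coordinates). Camera axes: x right, y down, z forward; pixel columns grow to the right and rows downward; lengths in m; the calibration is good to about 2 mm. A picture is of the moment at which its call begins.
- hand_in(): hands the job in; it is judged then, once.
The state is a dict: "clock": time; "joint_pos": joint angles; "qvel": joint speeds; "tau": joint torques, N m; "tcp_pos": TCP position; "orientation": TCP orientation; "wrist_force": force on the tool from outside, world axes, zero at the start; "ft_torque": the same for the moment, N m; "finger_gap": finger opening in m; "grip_force": force on a finger pad.
Only numpy, scipy, OpenCV 4.12 (cv2) and the standard library are available. Lean on these libraries where they do the work, as an engineer would, in place of code of your own. Each camera call takes 0.05 s, during which the arm holds its last target. There are 200 camera calls.

## Working session

There is one attempt and no reset: what is moved stays moved. The work goes in short steps, Python scripts to look and compute and a tool call to move; the robot and the scene stay as the last step left them, time stands still between calls to the robot, and variables do not carry over. Pictures are saved under pics/ and viewed, at most 10 in all, crops included, and the job is handed in when it is done.

Besides the shell and the picture viewer there is one more tool, called after "Request:" as name(argument=value, ...) on one line, values as JSON. step_arm: Moves the arm, as the interface text tells. Its arguments: {"type":"object","properties":{"deltas":{"type":"array","items":{"type":"array","items":{"type":"number"}}},"newtons":{"type":"number"}},"required":["deltas"]}

```bash
mkdir -p pics
cat > h.py <<'E'
from workcell import *
import numpy as np, cv2
def cam(n):
    c=read_camera(n); return c
def save(c,p): cv2.imwrite('pics/'+p,c['image'][:,:,::-1])
def pts(c):
    # world points for every pixel from z_map
    h,w=c['z_map'].shape
    u,v=np.meshgrid(np.arange(w),np.arange(h))
    n=cv2.undistortPoints(np.stack([u,v],-1).reshape(-1,1,2).astype(np.float32),np.array(c['K']),np.array(c['dist_coeffs'])).reshape(h,w,2)
    z=c['z_map'][...,None]
    P=np.concatenate([n*z,z],-1)
    T=np.array(c['world_from_camera'])
    W=P@T[:3,:3].T+T[:3,3]
    W[c['z_map']==0]=np.nan
    return W
E
python3 - <<'E'
from h import *
s=get_state();print({k:np.round(v,3) for k,v in s.items()})
a=[]
for n in("scene","side"):
    c=cam(n);np.savez(f'{n}.npz',**c);save(c,n+'0.png');print(n,np.round(c['world_from_camera'],2).tolist())
    W=pts(c);a.append(c['image'])
E
ls
```

```text
{'clock': np.float64(0.0), 'joint_pos': array([-0.14 ,  0.314,  0.045,  1.304,  0.   ,  1.431]), 'qvel': array([-0.002, -0.002,  0.   ,  0.001,  0.   ,  0.   ]), 'tau': array([-3.0000e-03, -4.8063e+01,  2.9853e+01,  2.0000e-02, -0.0000e+00,
       -0.0000e+00]), 'tcp_pos': array([0.574, 0.   , 0.198]), 'orientation': array([-0.001,  0.707,  0.707, -0.001]), 'wrist_force': array([ 0.065, -0.47 ,  0.155]), 'ft_torque': array([ 0.048, -0.031, -0.001]), 'grip_force': np.float64(0.0), 'finger_gap': np.float64(0.086)}
scene [[-0.85, -0.18, 0.49, -0.15], [-0.53, 0.33, -0.78, 1.34], [-0.03, -0.93, -0.38, 0.71], [0.0, 0.0, 0.0, 1.0]]
side [[-0.98, -0.09, 0.16, 0.44], [-0.19, 0.48, -0.86, 1.08], [-0.0, -0.87, -0.49, 0.64], [0.0, 0.0, 0.0, 1.0]]
h.py
pics
scene.npz
side.npz
```

View pics/scene0.png

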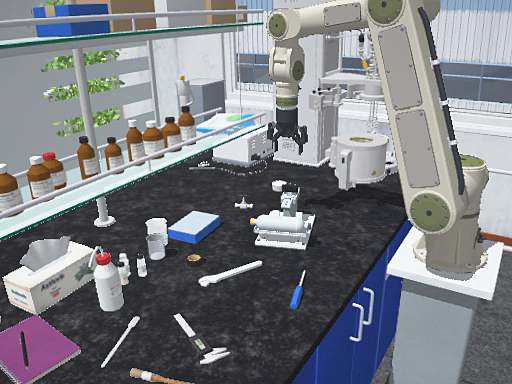

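View pics/side0.png

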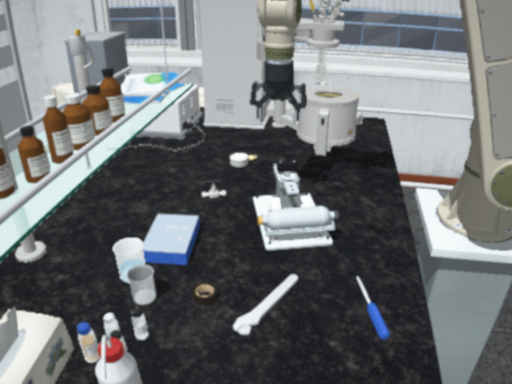

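The scene image shows the cradle at about (285,225). In the side image the cylinder is at (297,218) and the black grip at (285,165). The deck faces the side camera (world +y), and the wrench is at (265,305).

Run:
```python
from h import *
for n in("scene","side"):
    c=dict(np.load(n+'.npz'));W=pts(c);im=c['image'].astype(int)
    m=(np.abs(W[...,0]-.52)<.25)&(np.abs(W[...,1]-.03)<.25)&(W[...,2]>.006)&(W[...,2]<.16)
    if n=='side': 
        m[:150]=0
    nn,l,st,ce=cv2.connectedComponentsWithStats(m.astype(np.uint8))
    for i in range(1,nn):
        if st[i,4]>30:
            p=W[l==i];print(n,i,st[i],np.round(p.min(0),3),np.round(p.max(0),3),np.round(np.median(p,0),3))
    k=1+np.argmax(st[1:,4]);M=l==k
    print('rect low',cv2.minAreaRect(W[M][:,:2].astype(np.float32)))
    dark=M&(im.max(-1)<70)&(W[...,2]>.11)
    p=W[dark];print('grip',len(p),np.round(p.min(0),3),np.round(p.max(0),3),np.round(np.median(p,0),3))
    # cylinder top ridge z>.09 excluding grip
    cy=M&(W[...,2]>.085)&(W[...,2]<.104)&(W[...,1]>np.nanmedian(p[:,1])+.09)
    q=W[cy];print('cyl',len(q),np.round(q.mean(0),3),np.round(q.max(0),3),np.round(q.min(0),3),'line',cv2.fitLine(q[:,:2].astype(np.float32),cv2.DIST_HUBER,0,.01,.01).ravel())
```

```text
scene 1 [ 250  182   65   67 2353] [ 0.394 -0.218  0.006] [0.761 0.248 0.148] [0.508 0.189 0.061]
scene 2 [238 195  15  13  79] [ 0.724 -0.006  0.006] [0.77  0.028 0.054] [0.752 0.014 0.018]
scene 3 [198 215  22  19 200] [0.738 0.173 0.006] [0.77  0.279 0.038] [0.751 0.23  0.03 ]
rect low ((0.5745202302932739, -0.01128813624382019), (0.19571705162525177, 0.5194305181503296), 21.662477493286133)
grip 115 [0.51  0.031 0.119] [0.565 0.06  0.148] [0.536 0.047 0.133]
cyl 324 [0.485 0.207 0.092] [0.575 0.239 0.099] [0.416 0.169 0.085] line [0.9410856  0.33816844 0.49878103 0.21277344]
side 1 [230 156  18  11 139] [ 0.7   -0.22   0.006] [ 0.76  -0.191  0.032] [ 0.727 -0.202  0.022]
side 2 [ 254  161   85   89 4260] [ 0.395 -0.04   0.006] [0.634 0.247 0.15 ] [0.517 0.192 0.06 ]
side 4 [208 180  18  17 153] [ 0.723 -0.004  0.006] [0.77  0.025 0.058] [0.752 0.013 0.02 ]
side 5 [179 216  21  33 317] [0.739 0.173 0.006] [0.77  0.28  0.039] [0.753 0.235 0.035]
rect low ((0.5238141417503357, 0.10513561964035034), (0.1947425752878189, 0.2536209523677826), 19.377534866333008)
grip 178 [0.513 0.031 0.124] [0.566 0.057 0.15 ] [0.539 0.047 0.139]
cyl 714 [0.49  0.208 0.094] [0.583 0.238 0.102] [0.399 0.167 0.085] line [0.94845665 0.3169069  0.49884722 0.21184471]
```

Request:
step_arm(deltas=[[-8,10,4,0,0,8.4,0],[-8,10,4,0,0,8.4,0],[-8,10,4,0,0,8.4,0],[-8,10,0,0,0,8.4,0],[-4,6,0,0,0,8.4,0]], newtons=40)

```text
clock: 0.6
tcp_pos: [0.5381, 0.0467, 0.2111]
orientation: [-0.0, 0.404, 0.915, -0.0]
wrist_force: [0.1, -0.3, 0.3]
finger_gap: 0.0428
grip_force: 0.0
```

Request:
step_arm(deltas=[[0,0,0,0,0,8.4,0],[0,0,0,0,0,8.4,0],[0,0,0,0,0,8.4,0],[0,0,0,0,0,8.4,0],[0,0,0,0,0,8.4,0]])

```text
clock: 1.1
tcp_pos: [0.5387, 0.046, 0.2108]
orientation: [-0.001, 0.049, 0.999, 0.0]
wrist_force: [0.4, 0.3, 0.1]
finger_gap: 0.0424
grip_force: 0.0
```

Request:
step_arm(deltas=[[0,0,0,0,0,8.4,0],[0,0,0,0,0,8.4,0],[0,0,0,0,0,8.2,0],[0,0,0,0,0,0,0]])

```text
clock: 1.5
tcp_pos: [0.5387, 0.046, 0.2109]
orientation: [-0.0, -0.165, 0.986, 0.0]
wrist_force: [-0.6, -0.0, 0.6]
finger_gap: 0.0425
grip_force: 0.0
```

Run:
```python
from h import *
import workcell
s=get_state();print(s['clock'],s['tcp_pos'],s['orientation'],s['joint_pos'],getattr(workcell,'grasp_offset',None))
c=cam('wrist');np.savez('w1.npz',**c);save(c,'w1.png')
```

```text
1.5 [0.53870498 0.04602075 0.21087847] [-4.83571164e-04 -1.65228557e-01  9.86255171e-01  1.66639196e-04] [-6.33541132e-02  2.44103955e-01 -1.88409296e-02  1.30886903e+00
  1.04682919e-04 -3.95333709e-01] 0.0187
```

View pics/w1.png

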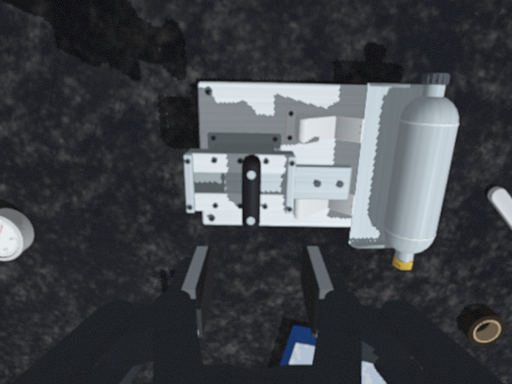

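The wrist view shows the grip as a vertical black bar at (251,190), the guide at (240,187), the cylinder at (420,170), the shut-side deck edge at x≈370, and the fingertips at (200,260) and (315,260).

```bash
cat >> h.py <<'E'
def meas(c,rows=236):
    W=pts(c);im=c['image'].astype(int);Z=W[...,2]
    ok=np.zeros(Z.shape,bool);ok[:rows]=1;ok[:,:170]=0
    g=ok&(Z>.138)&(Z<.156)&(im.max(-1)<110)
    g=W[g];r=cv2.minAreaRect((1000*g[:,:2]).astype(np.float32));print('grip top',len(g),np.round(r[0],1),np.round(r[1],1),round(r[2],1),'z',np.median(g[:,2]))
    p=ok&(Z>.006)&(Z<.02);r=cv2.minAreaRect((1000*W[p][:,:2]).astype(np.float32));print('base',r)
    t=ok&(Z>.104)&(Z<.121);r=cv2.minAreaRect((1000*W[t][:,:2]).astype(np.float32));print('guide',r)
    q=ok&(Z>.062)&(Z<.104);q[:,:352]=0
    Q=W[q];top=Q[Q[:,2]>np.percentile(Q[:,2],85)]
    l=cv2.fitLine((1000*top[:,:2]).astype(np.float32),cv2.DIST_HUBER,0,.01,.01).ravel();print('cyl top',top.mean(0),np.degrees(np.arctan2(l[1],l[0])),'rect',cv2.minAreaRect((1000*Q[:,:2]).astype(np.float32)))
E
python3 - <<'E'
from h import *
c=dict(np.load('w1.npz'));meas(c,275)
E
```

```text
grip top 1074 [539.7  40.3] [56.5 14. ] 18.4 z 0.1472583817544345
base ((498.66546630859375, 169.27694702148438), (167.32391357421875, 393.1052551269531), 17.876541137695312)
guide ((535.9525756835938, 54.835166931152344), (52.66952896118164, 144.26641845703125), 17.873271942138672)
cyl top [0.48849402 0.1947881  0.09950914] 18.256489 rect ((496.7517395019531, 183.84584045410156), (196.61817932128906, 70.43162536621094), 18.772119522094727)
```

Request:
step_arm(deltas=[[1,-5.7,-20,0,0,-0.8,-0.1],[0,0,-30,0,0,0,-0.1],[0,0,-25,0,0,0,-0.1],[0,0,-13,0,0,0,-0.1],[0,0,0,0,0,0,-0.1]])

```text
clock: 2.05
tcp_pos: [0.5381, 0.0404, 0.1209]
orientation: [-0.002, -0.157, 0.988, 0.001]
wrist_force: [0.2, -0.2, 0.7]
finger_gap: 0.0388
grip_force: 0.0
```

Request:
step_arm(deltas=[[0,0,0,0,0,0,-1],[0,0,0,0,0,0,-1],[0,0,0,0,0,0,-1],[0,0,0,0,0,0,-1]])

```text
clock: 2.45
tcp_pos: [0.5407, 0.0402, 0.1242]
orientation: [0.001, -0.158, 0.987, -0.0]
wrist_force: [-0.7, 0.1, -1.0]
finger_gap: 0.0003
grip_force: 0.0
```

Run:
```python
from h import *
s=get_state();print(s['tcp_pos'],s['joint_pos'])
c=cam('wrist');d=cam('side');np.savez('w2.npz',**c);np.savez('s2.npz',**d)
a=c['image'];b=cv2.resize(d['image'][90:250,200:400],(400,384*400//480),interpolation=cv2.INTER_CUBIC)
o=np.zeros((384,912,3),np.uint8);o[:,:512]=a;o[:320,512:]=b
cv2.imwrite('pics/m2.png',cv2.resize(o,(800,337))[:,:,::-1])
```

```text
[0.5406621  0.04024562 0.12417964] [-7.38441965e-02  2.82698504e-01 -1.83086955e-01  1.10344935e+00
  7.35101347e-05 -3.91178503e-01]
```

View pics/m2.png

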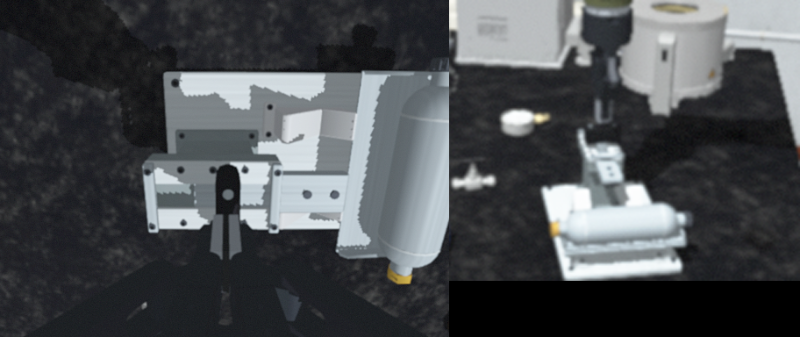

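The wrist image shows the shut fingertips overlapping the lower half of the grip bar at about (228,235). I'll check their depth.

Run:
```python
from h import *
c=dict(np.load('w2.npz'));W=pts(c)
T=c['world_from_camera'];print(np.round(T,3).tolist())
for v in range(185,340,9): print(v,[np.round(1000*W[v,u]).tolist()+c['image'][v,u].tolist() for u in (248,261,272)])
meas(c,240)
```

```text
[[-0.312, 0.899, 0.308, 0.461], [0.95, 0.296, 0.1, 0.013], [-0.001, 0.324, -0.946, 0.299], [0.0, 0.0, 0.0, 1.0]]
185 [[519.0, 26.0, 112.0, 123, 130, 134], [516.0, 34.0, 110.0, 129, 137, 140], [514.0, 40.0, 112.0, 190, 199, 204]]
194 [[519.0, 27.0, 127.0, 29, 34, 38], [513.0, 32.0, 138.0, 27, 21, 24], [515.0, 40.0, 125.0, 198, 207, 212]]
203 [[518.0, 27.0, 142.0, 24, 21, 25], [515.0, 33.0, 146.0, 26, 30, 30], [514.0, 38.0, 144.0, 52, 53, 57]]
212 [[522.0, 28.0, 145.0, 22, 23, 24], [518.0, 34.0, 149.0, 17, 18, 22], [517.0, 39.0, 147.0, 16, 16, 21]]
221 [[526.0, 30.0, 147.0, 22, 21, 23], [523.0, 36.0, 148.0, 106, 115, 121], [522.0, 41.0, 146.0, 11, 13, 16]]
230 [[531.0, 31.0, 145.0, 25, 27, 23], [528.0, 37.0, 148.0, 20, 22, 25], [527.0, 43.0, 146.0, 36, 36, 38]]
239 [[536.0, 33.0, 146.0, 21, 22, 23], [532.0, 39.0, 148.0, 24, 25, 24], [532.0, 45.0, 145.0, 45, 49, 52]]
248 [[531.0, 32.0, 165.0, 95, 101, 108], [529.0, 37.0, 164.0, 84, 88, 93], [537.0, 46.0, 145.0, 65, 71, 74]]
257 [[531.0, 32.0, 173.0, 94, 100, 107], [529.0, 37.0, 173.0, 77, 82, 88], [527.0, 42.0, 174.0, 77, 81, 88]]
266 [
[... 708 characters left out ...]
0, 34, 35], [527.0, 40.0, 214.0, 29, 33, 39]]
329 [[533.0, 34.0, 214.0, 28, 32, 35], [548.0, 43.0, 194.0, 37, 40, 43], [523.0, 38.0, 224.0, 30, 31, 38]]
338 [[543.0, 37.0, 206.0, 30, 28, 39], [721.0, 103.0, -0.0, 37, 38, 40], [524.0, 38.0, 226.0, 30, 30, 36]]
grip top 1119 [523.9  34.8] [23.6 14.8] 20.7 z 0.14688201274365376
base ((497.36181640625, 61.430015563964844), (98.28026580810547, 188.82386779785156), 17.81302833557129)
guide ((528.9740600585938, 53.81095886230469), (39.675071716308594, 143.32138061523438), 16.483919143676758)
cyl top [0.48488698 0.17958897 0.09945102] 25.969168 rect ((480.610595703125, 139.52252197265625), (125.50650024414062, 110.84343719482422), 26.26474952697754)
```

Run:
```python
from h import *
c=dict(np.load('w1.npz'));W=pts(c);tcp=np.array([.5387,.0460,.2109])
for u in (200,205,315,320):
  for v in range(238,330,8): print(u,v,np.round(1000*(W[v,u]-tcp)).tolist(),c['image'][v,u].tolist())
d=dict(np.load('s2.npz'));W=pts(d);im=d['image']
m=(np.abs(W[...,0]-.54)<.06)&(np.abs(W[...,1]-.04)<.05)&(W[...,2]>.12)
for v in range(120,185,3):
  r=np.where(m[v])[0]
  if len(r): u=r[len(r)//2];print(v,r[0],r[-1],np.round(1000*W[v,u]).tolist(),im[v,u].tolist())
```

```text
200 238 [126.0, -36.0, -211.0] [37, 37, 42]
200 246 [-2.0, -30.0, 38.0] [82, 88, 93]
200 254 [-3.0, -29.0, 47.0] [98, 104, 109]
200 262 [-3.0, -27.0, 52.0] [99, 105, 110]
200 270 [-3.0, -27.0, 58.0] [83, 89, 95]
200 278 [-3.0, -26.0, 65.0] [30, 31, 30]
200 286 [-4.0, -25.0, 70.0] [31, 32, 34]
200 294 [-2.0, -24.0, 72.0] [33, 31, 31]
200 302 [2.0, -23.0, 72.0] [32, 34, 33]
200 310 [4.0, -22.0, 73.0] [60, 62, 65]
200 318 [8.0, -21.0, 72.0] [60, 64, 68]
200 326 [12.0, -20.0, 72.0] [63, 66, 70]
205 238 [125.0, -29.0, -212.0] [43, 43, 47]
205 246 [-3.0, -28.0, 38.0] [86, 89, 95]
205 254 [-3.0, -26.0, 45.0] [76, 83, 86]
205 262 [-4.0, -26.0, 53.0] [29, 25, 28]
205 270 [-3.0, -25.0, 58.0] [31, 32, 32]
205 278 [-0.0, -24.0, 59.0] [32, 29, 32]
205 286 [2.0, -23.0, 60.0] [43, 41, 44]
205 294 [6.0, -22.0, 61.0] [37, 40, 43]
205 302 [9.0, -21.0, 62.0] [38, 36, 40]
205 310 [12.0, -20.0, 62.0] [38, 39, 41]
205 318 [14.0, -19.0, 65.0] [42, 42, 42]
205 326 [258.0, 9.0, -210.0] [54, 54, 59]
315 238 [77.0, 105.0, -210.0] [44, 46, 49]
315 246 [-19.0, 21.0, 38.0] [81, 88, 94]
315 254 [-19.0, 19.0, 46.0]
[... 1023 characters left out ...]
58, 63]
129 280 296 [537.0, 77.0, 254.0] [37, 39, 42]
132 281 295 [537.0, 69.0, 244.0] [38, 41, 44]
135 281 287 [548.0, 58.0, 230.0] [38, 42, 48]
138 281 295 [545.0, 58.0, 222.0] [45, 49, 52]
141 282 296 [532.0, 86.0, 226.0] [33, 33, 37]
144 283 295 [534.0, 66.0, 210.0] [31, 36, 39]
147 283 291 [540.0, 54.0, 196.0] [42, 43, 46]
150 283 291 [539.0, 55.0, 188.0] [51, 55, 59]
153 283 291 [539.0, 54.0, 179.0] [60, 61, 68]
156 283 291 [539.0, 51.0, 169.0] [56, 60, 64]
159 284 290 [539.0, 44.0, 157.0] [88, 92, 98]
162 277 296 [539.0, 45.0, 149.0] [38, 36, 41]
165 277 296 [538.0, 49.0, 142.0] [28, 30, 33]
168 277 296 [538.0, 46.0, 132.0] [30, 31, 33]
171 277 294 [541.0, 47.0, 123.0] [107, 115, 119]
```

The shut tips are really about 31 mm above the reported TCP: both the wrist and side depth put them at z ≈ 0.155, and the fingers closed on nothing. I'll allow for that offset: open, go 28 mm lower and grip.

Request:
step_arm(deltas=[[0,0,0,0,0,0,-0.1],[0,0,0,0,0,0,-0.1],[0,0,0,0,0,0,-0.1],[0,0,-15,0,0,0,-0.1],[0,0,-13,0,0,0,-0.1]])

```text
clock: 3.05
tcp_pos: [0.5404, 0.0403, 0.0953]
orientation: [0.0, -0.158, 0.987, -0.0]
wrist_force: [-0.7, 0.2, -0.2]
finger_gap: 0.0384
grip_force: 0.0
```

Request:
step_arm(deltas=[[0,0,0,0,0,0,-0.1],[0,0,0,0,0,0,-1],[0,0,0,0,0,0,-1],[0,0,0,0,0,0,-1],[0,0,0,0,0,0,-1]])

```text
clock: 3.55
tcp_pos: [0.5403, 0.0404, 0.096]
orientation: [0.0, -0.158, 0.987, 0.0]
wrist_force: [-2.3, 0.3, 2.7]
finger_gap: 0.0141
grip_force: 40.6
```

Request:
step_arm(deltas=[[2.8,-8.6,0,0,0,0,-1],[2.8,-8.6,0,0,0,0,-1],[2.8,-8.6,0,0,0,0,-1],[2.8,-8.6,0,0,0,0,-1],[1.2,-3.8,0,0,0,0,-1]])

```text
clock: 4.05
tcp_pos: [0.5531, 0.0011, 0.096]
orientation: [0.001, -0.158, 0.987, 0.0]
wrist_force: [-2.8, 2.9, 5.3]
finger_gap: 0.0141
grip_force: 41.1
```

Request:
step_arm(deltas=[[0.6,-1.9,0,0,0,0,-1],[0.3,-1,0,0,0,0,-1]])

```text
clock: 4.25
tcp_pos: [0.5533, 0.0003, 0.096]
orientation: [0.0, -0.158, 0.987, 0.002]
wrist_force: [-3.4, 11.2, 7.8]
finger_gap: 0.014
grip_force: 41.4
```

Request:
step_arm(deltas=[[0,0,0,0,0,0,-0.1],[0,0,0,0,0,0,-0.1],[0,0,0,0,0,0,-0.1],[0,0,30,0,0,0,-0.1],[0,0,40,0,0,0,-0.1]])

```text
clock: 4.75
tcp_pos: [0.5516, -0.0011, 0.1637]
orientation: [-0.003, -0.158, 0.987, 0.001]
wrist_force: [1.7, -0.2, 0.2]
finger_gap: 0.038
grip_force: 0.0
```

Request:
step_arm(deltas=[[0,0,20,0,0,-8.2,1],[-10,30,0,0,0,-8.2,1],[-10,30,0,0,0,-8.2,1],[-10,30,0,0,0,-8.2,1],[-10,30,0,0,0,-8.2,1]])

```text
clock: 5.25
tcp_pos: [0.5132, 0.1196, 0.1853]
orientation: [0.0, 0.201, 0.98, -0.0]
wrist_force: [0.9, 0.4, -0.3]
finger_gap: 0.0855
grip_force: 0.0
```

Request:
step_arm(deltas=[[-10,30,0,0,0,-8.2,1],[-10,30,0,0,0,-8.2,1],[-10,30,0,0,0,-8.2,1],[-10,33,0,0,0,-8.2,1],[0,0,0,0,0,-8.2,1]])

```text
clock: 5.75
tcp_pos: [0.4723, 0.245, 0.1852]
orientation: [-0.0, 0.529, 0.849, 0.0]
wrist_force: [0.6, -0.2, 0.2]
finger_gap: 0.0855
grip_force: 0.0
```

Request:
step_arm(deltas=[[0,0,0,0,0,-8.0,1],[0,0,0,0,0,0,1]])

```text
clock: 5.95
tcp_pos: [0.4735, 0.2423, 0.1852]
orientation: [0.0, 0.586, 0.81, -0.0]
wrist_force: [-0.4, -0.2, -0.5]
finger_gap: 0.0849
grip_force: 0.0
```

Run:
```python
from h import *
s=get_state();print(s['clock'],s['tcp_pos'],s['orientation'],s['joint_pos'],s['finger_gap'])
c=cam('wrist');np.savez('w3.npz',**c);save(c,'w3.png')
O=np.array([.5128,.1222,0]);a=np.radians(18.2);R=np.array([[np.cos(a),np.sin(a),0],[-np.sin(a),np.cos(a),0],[0,0,1]])
W=pts(c);C=(W-O)@R.T
print('tcp cradle',R@(s['tcp_pos']-O))
np.save('C3.npy',C)
```

```text
5.95 [0.47345801 0.24227732 0.1851616 ] [ 2.52368656e-04  5.86272995e-01  8.10113510e-01 -1.12996577e-04] [ 3.22328520e-01  2.34091235e-01 -9.49246541e-02  1.24167001e+00
 -5.41883133e-04  1.57522963e+00] 0.08490781588846452
tcp cradle [1.30549425e-04 1.26357978e-01 1.85161596e-01]
```

View pics/w3.png

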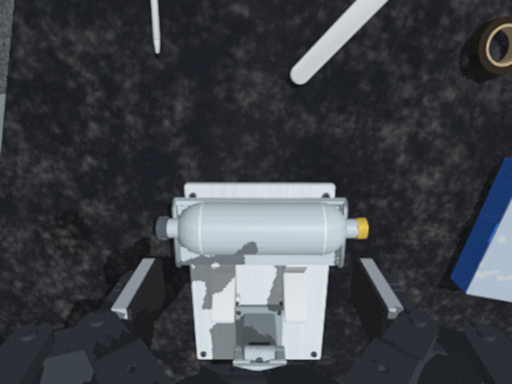

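The wrist view shows the cylinder lying across the deck at (262,228), parallel to its rim. The lock is now at the bottom (262,360), and the open fingers straddle the view at (152,262) and (365,262).

Request:
step_arm(deltas=[[0,0,-40,0,0,0,0.4],[0,0,-40,0,0,0,0.4],[0,0,-40,0,0,0,0.4],[0,0,-20,0,0,0,0.4],[0,0,0,0,0,0,0.4]])

```text
clock: 6.5
tcp_pos: [0.4707, 0.2407, 0.0421]
orientation: [-0.002, 0.586, 0.811, -0.003]
wrist_force: [-0.4, -0.3, 0.5]
finger_gap: 0.0595
grip_force: 0.0
```

```bash
cat >> h.py <<'E'
O=np.array([.5128,.1222,0]);a_=np.radians(18.2);R=np.array([[np.cos(a_),np.sin(a_),0],[-np.sin(a_),np.cos(a_),0],[0,0,1]])
E
python3 - <<'E'
from h import *
s=get_state();print(s['tcp_pos'],R@(s['tcp_pos']-O),s['finger_gap'])
c=cam('wrist');d=cam('side')
for n,x in(('wrist',c),('side',d)):
  C=1000*((pts(x)-O)@R.T)
  np.save(n+'C.npy',C)
C=1000*((pts(d)-O)@R.T)
m=(np.abs(C[...,0])<60)&(C[...,1]>105)&(C[...,1]<150)&(C[...,2]>30)
print('side finger: n',m.sum())
if m.sum():
  p=C[m];print(np.percentile(p,[1,5,50,95],axis=0).round(0))
o=np.zeros((384,912,3),np.uint8);o[:,:512]=c['image'];o[:320,512:]=cv2.resize(d['image'][130:290,200:400],(400,320),interpolation=cv2.INTER_CUBIC)
cv2.imwrite('pics/m4.png',cv2.resize(o,(800,337))[:,:,::-1])
E
```

```text
[0.47071252 0.24067281 0.04205429] [-0.00297873  0.12569125  0.04205429] 0.05949679087954497
side finger: n 2770
[[-58. 107.  89.]
 [-52. 115. 108.]
 [ 29. 137. 216.]
 [ 47. 148. 530.]]
```

View pics/m4.png

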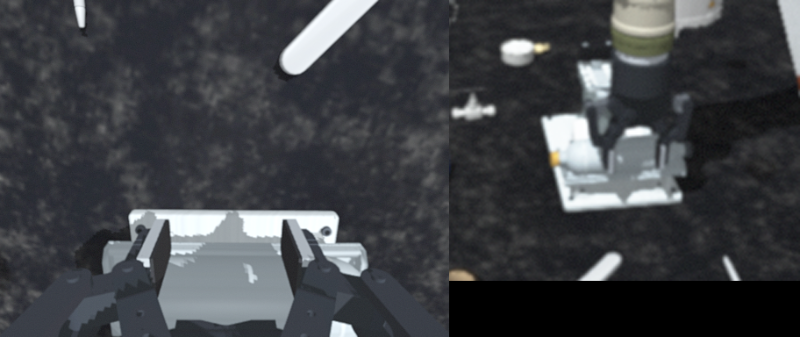

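The fingers are lined up outside the rim, with the cylinder between them and the vee. In the side view the tips are at about (610,150) and (665,155), roughly 85 mm high. I'll go down 20 mm, then push along cradle −y.

Request:
step_arm(deltas=[[0,0,-12,0,0,0,0.4],[0,0,-8,0,0,0,0.4],[1.6,-4.8,0,0,0,0,0.4],[1.6,-4.8,0,0,0,0,0.4],[1.6,-4.8,0,0,0,0,0.4]])

```text
clock: 7.1
tcp_pos: [0.4783, 0.2282, 0.0259]
orientation: [-0.001, 0.586, 0.81, 0.001]
wrist_force: [-2.2, 3.8, 3.3]
finger_gap: 0.0598
grip_force: 1.9
```

Request:
step_arm(deltas=[[1.6,-4.8,0,0,0,0,0.4],[1.6,-4.8,0,0,0,0,0.4],[1.6,-4.8,0,0,0,0,0.4],[1.6,-4.8,0,0,0,0,0.4]])

```text
clock: 7.5
tcp_pos: [0.4847, 0.2082, 0.0255]
orientation: [0.0, 0.586, 0.81, 0.0]
wrist_force: [-1.2, 2.4, 1.8]
finger_gap: 0.0595
grip_force: 1.3
```

```bash
cat >> h.py <<'E'
def cyl(rng=(-70,110),n='wrist'):
    s=get_state();print('tcp',(1000*R@(s['tcp_pos']-O)).round(1),s['clock'])
    for n in ('side','scene'):
        c=cam(n);C=1000*((pts(c)-O)@R.T)
        # gold/brass cap of the cylinder and its position
        hsv=cv2.cvtColor(c['image'],cv2.COLOR_RGB2HSV)
        m=(hsv[...,0]>12)&(hsv[...,0]<32)&(hsv[...,1]>120)&(np.abs(C[...,0]-95)<40)&(np.abs(C[...,1])<130)&(C[...,2]>40)&(C[...,2]<110)
        print(n,'cap',m.sum(),np.median(C[m],0).round(1) if m.any() else '')
        np.savez(n+'_c.npz',**c)
E
python3 -c "
from h import *
cyl()"
```

```text
tcp [ 0.2 90.5 25.5] 7.5
side cap 16 [98.9 60.4 78.7]
scene cap 17 [96.9 60.1 76.5]
```

Request:
step_arm(deltas=[[1.6,-4.8,0,0,0,0,0.4],[1.6,-4.8,0,0,0,0,0.4],[1.6,-4.8,0,0,0,0,0.4],[1.6,-4.8,0,0,0,0,0.4],[1.6,-4.8,0,0,0,0,0.4]])

```text
clock: 8.1
tcp_pos: [0.4927, 0.1842, 0.0253]
orientation: [0.0, 0.586, 0.81, 0.0]
wrist_force: [-1.1, 2.2, 1.8]
finger_gap: 0.06
grip_force: 1.4
```

Request:
step_arm(deltas=[[1,-2.9,0,0,0,0,0.4],[1,-2.9,0,0,0,0,0.4],[0,0,0,0,0,0,0.4]])

```text
clock: 8.4
tcp_pos: [0.4947, 0.178, 0.0252]
orientation: [0.0, 0.587, 0.81, -0.0]
wrist_force: [-0.4, -0.3, -0.1]
finger_gap: 0.0596
grip_force: 0.0
```

```bash
python3 -c "
from h import *
cyl()"
```

```text
tcp [ 0.3 58.6 25.2] 8.4
side cap 16 [98.8 21.  81.3]
scene cap 15 [97.4 15.2 74.9]
```

Request:
step_arm(deltas=[[0,0,0,0,0,0,0.4],[0,0,0,0,0,0,0.4],[0,0,0,0,0,0,0.4]])

```text
clock: 8.8
tcp_pos: [0.4945, 0.1789, 0.0253]
orientation: [0.0, 0.586, 0.81, 0.0]
wrist_force: [0.2, -0.6, -0.5]
finger_gap: 0.0597
grip_force: 0.0
```

```bash
python3 -c "
from h import *
cyl()"
```

```text
tcp [ 0.3 59.6 25.3] 8.8
side cap 17 [99.2  6.9 69.1]
scene cap 14 [97.   6.7 66.4]
```

Both cameras put the cap at y ≈ 7 (its near face), z ≈ 67, so the cylinder is seated. I'll retreat upward and go back to the grip.

Request:
step_arm(deltas=[[-2,6,0,0,0,0,0.4],[0,0,35,0,0,0,0.4],[0,0,35,0,0,0,0.4],[0,0,35,0,0,0,0.4],[0,0,35,0,0,0,0.4]])

```text
clock: 9.4
tcp_pos: [0.4921, 0.1852, 0.1667]
orientation: [-0.0, 0.586, 0.81, 0.0]
wrist_force: [0.0, 0.4, -0.0]
finger_gap: 0.06
grip_force: 0.0
```

Request:
step_arm(deltas=[[8,-24,0,0,0,8.2,0],[8,-24,0,0,0,8.2,0],[8,-24,0,0,0,8.2,0],[8,-24,0,0,0,8.2,-0.1],[8,-24,0,0,0,8.2,-0.1]])

```text
clock: 9.9
tcp_pos: [0.5327, 0.0643, 0.1654]
orientation: [0.0, 0.263, 0.965, 0.0]
wrist_force: [0.5, 0.4, 0.8]
finger_gap: 0.0385
grip_force: 0.0
```

Request:
step_arm(deltas=[[8,-24,0,0,0,8.2,-0.1],[8,-24,0,0,0,8.2,-0.1],[4.8,-16,0,0,0,8.2,-0.1],[0,0,0,0,0,8.2,-0.1],[0,0,0,0,0,8.2,-0.1]])

```text
clock: 10.4
tcp_pos: [0.5534, 0.0005, 0.1651]
orientation: [-0.0, -0.091, 0.996, 0.0]
wrist_force: [-0.9, 0.0, -0.6]
finger_gap: 0.0385
grip_force: 0.0
```

Request:
step_arm(deltas=[[0,0,0,0,0,8,-0.1],[0,0,0,0,0,0,-0.1]])

```text
clock: 10.6
tcp_pos: [0.5533, 0.0011, 0.1652]
orientation: [-0.0, -0.158, 0.987, 0.0]
wrist_force: [0.4, -0.2, -0.3]
finger_gap: 0.0388
grip_force: 0.0
```

```bash
python3 -c "
from h import *
c=cam('wrist');meas(c,275);cyl()"
```

```text
grip top 1646 [553.   -1.1] [56.2 14.8] 18.9 z 0.14722237196846105
base ((529.7446899414062, 73.67845153808594), (167.24766540527344, 191.16867065429688), 18.2321834564209)
guide ((543.7474975585938, 29.457660675048828), (52.394126892089844, 110.60446166992188), 17.55728530883789)
cyl top [0.51033003 0.11874493 0.09119888] 18.392944 rect ((510.9012145996094, 126.71287536621094), (187.67584228515625, 127.3294448852539), 15.877091407775879)
tcp [   0.6 -127.6  165.2] 10.65
side cap 17 [98.9  7.4 69.5]
scene cap 14 [97.2  7.7 67.7]
```

Request:
step_arm(deltas=[[0,-1,-30,0,0,0,-0.1],[0,0,-25,0,0,0,-0.1],[0,0,-14,0,0,0,-0.1],[0,0,0,0,0,0,-0.1]])

```text
clock: 11.15
tcp_pos: [0.5514, 0.0002, 0.094]
orientation: [-0.002, -0.157, 0.988, 0.001]
wrist_force: [0.4, -0.4, 0.6]
finger_gap: 0.0385
grip_force: 0.0
```

Request:
step_arm(deltas=[[0,0,0,0,0,0,-1],[0,0,0,0,0,0,-1],[0,0,0,0,0,0,-1],[0,0,0,0,0,0,-1]])

```text
clock: 11.55
tcp_pos: [0.5539, 0.0004, 0.0975]
orientation: [0.001, -0.158, 0.987, 0.0]
wrist_force: [-2.2, 4.1, 5.0]
finger_gap: 0.014
grip_force: 40.8
```

Request:
step_arm(deltas=[[-2.8,8.6,0,0,0,0,-1],[-2.8,8.6,0,0,0,0,-1],[-2.8,8.6,0,0,0,0,-1],[-2.8,8.6,0,0,0,0,-1]])

```text
clock: 11.95
tcp_pos: [0.5431, 0.0336, 0.0975]
orientation: [0.001, -0.158, 0.987, -0.001]
wrist_force: [-0.3, -4.0, 4.7]
finger_gap: 0.0141
grip_force: 41.0
```

Request:
step_arm(deltas=[[-2.2,6.7,0,0,0,0,-1],[-2.2,6.7,0,0,0,0,-1],[-2.2,6.7,0,0,0,0,-1],[-1.6,4.8,0,0,0,0,-1]])

```text
clock: 12.35
tcp_pos: [0.5351, 0.0581, 0.0975]
orientation: [0.001, -0.158, 0.987, -0.002]
wrist_force: [0.8, -6.6, 4.3]
finger_gap: 0.0142
grip_force: 40.9
```

Request:
step_arm(deltas=[[-1,2.9,0,0,0,0,-1],[-0.6,1.9,0,0,0,0,-1],[-0.5,1.4,0,0,0,0,-1],[0,0,0,0,0,0,-1]])

```text
clock: 12.75
tcp_pos: [0.5335, 0.0631, 0.0975]
orientation: [0.001, -0.157, 0.988, -0.003]
wrist_force: [1.6, -9.7, 4.1]
finger_gap: 0.0142
grip_force: 40.9
```

Request:
step_arm(deltas=[[-0.5,1.4,0,0,0,0,-1],[-0.5,1.4,0,0,0,0,-1],[0,0,0,0,0,0,-1]])

```text
clock: 13.05
tcp_pos: [0.5335, 0.0631, 0.0975]
orientation: [0.002, -0.157, 0.988, -0.006]
wrist_force: [3.5, -19.0, 2.4]
finger_gap: 0.0136
grip_force: 40.8
```

The lock is hard against its front stop after 66 mm of travel. I'll ease off, release and lift.

Request:
step_arm(deltas=[[0.8,-2.4,0,0,0,0,-1],[0,0,0,0,0,0,-0.1],[0,0,0,0,0,0,-0.1],[0,0,0,0,0,0,-0.1],[0,0,0,0,0,0,-0.1]])

```text
clock: 13.55
tcp_pos: [0.5312, 0.0663, 0.0961]
orientation: [-0.0, -0.159, 0.987, 0.0]
wrist_force: [0.0, 1.0, -0.1]
finger_gap: 0.0384
grip_force: 0.0
```

Request:
step_arm(deltas=[[0,0,20,0,0,0,-0.1],[0,0,40,0,0,0,-0.1],[0,0,40,0,0,0,-0.1],[0,0,0,0,0,0,-0.1],[0,0,0,0,0,0,-0.1]])

```text
clock: 14.05
tcp_pos: [0.5324, 0.066, 0.1973]
orientation: [0.001, -0.158, 0.987, -0.0]
wrist_force: [-0.3, -0.1, -0.1]
finger_gap: 0.0384
grip_force: 0.0
```

```bash
python3 -c "
from h import *
c=cam('wrist');meas(c,275);cyl();save(c,'w5.png')"
```

```text
grip top 1205 [532.4  62.3] [56.4 14.5] 17.6 z 0.1472079817863617
base ((499.4029846191406, 173.93655395507812), (170.33168029785156, 405.4794921875), 16.461151123046875)
guide ((530.8544311523438, 69.33002471923828), (52.090091705322266, 159.19808959960938), 17.97208595275879)
cyl top [0.50471035 0.14392335 0.10354226] 19.88424 rect ((499.2503967285156, 167.7684783935547), (171.7523193359375, 55.77781295776367), 19.197227478027344)
tcp [  0.2 -59.3 195.9] 14.1
side cap 17 [99.   6.3 69.3]
scene cap 14 [96.3  7.8 68.2]
```

View pics/w5.png

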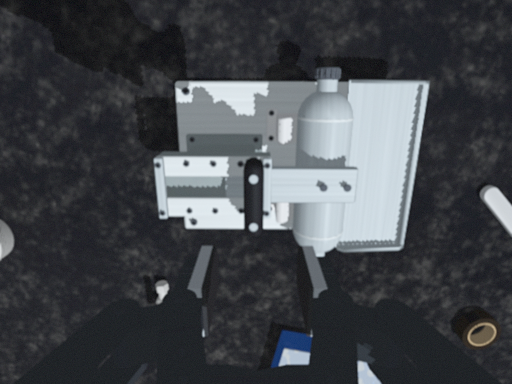

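The picture shows the lock bolt across the seated cylinder at (320,185) and the grip against the front strap at (254,190). The fingers are clear of everything.

```bash
python3 -c "
from workcell import *
print(hand_in())"
```

```text
the job is handed in; nothing more can be done
None
```

The cylinder is rolled into the vee and seated, the lock is home at its front stop (66 mm of travel), the gripper has let go of everything, and the job was handed in at about 14 s; hand-in returned no verdict, and shoe force was not measured.

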